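# Sweep used jar lids through the gate into the collecting slot

### The job

Push the three used jar lids (blue, red and yellow) with the fingertips across the deck and through the narrow gate so that they drop into the collecting slot, one after another, in any order. Only slide them: do not lift a lid or bring it over the walls beside the gate. Leave the brown bottle, the petri dish and the cover slip box beside the station alone.

Things in the scene. Friction and masses are not known exactly. Their poses are not given: they have to be found in the camera images.
- station: fixed lid collecting station: a smooth grey deck 130 x 251 mm, its surface 78 mm above the worktop, a collecting box at one end. Origin on the worktop; +z up; +y runs along the deck to the gate and slot, x across. The deck spans y = -185 to +66 mm, x = -65 to +65 mm, with blue rims 6 mm high and 5 mm thick along both long sides and the rear end
- gate (a point): middle of the opening, on the deck surface, at station y = 60 mm, x = 0; +y points through it. The blue gate wall (y = 57 to 63 mm) is 6 mm high; its opening is 48 mm wide. Two slanting 6 mm high guide walls lead in from y = 28, x = +-60 mm to y = 59, x = +-24 mm. Nothing stands above: fingertips over 6 mm above the deck pass over all walls and still push the 16 mm high lids
- slot (a point): middle of the slot's mouth, level with the deck, at station y = 109 mm. The slot begins at the deck's end (y = 66 mm): a pit 87 mm long (y), 58 mm wide (x), 71 mm deep, with a 6 mm high rim above deck level on its other three sides. A lid whose centre is pushed past the deck's end tips and falls in
- blue_center (a point): blue screw lid of a sample jar, loose, a flat disc 40 mm across and 16 mm high, about 25 g, lying flat on the station's deck; the point is its centre, half-way up (8 mm above the deck)
- red_center (a point): red screw lid of a sample jar, loose, a flat disc 40 mm across and 16 mm high, about 25 g, lying flat on the station's deck; the point is its centre, half-way up (8 mm above the deck)
- yellow_center (a point): yellow screw lid of a sample jar, loose, a flat disc 40 mm across and 16 mm high, about 25 g, lying flat on the station's deck; the point is its centre, half-way up (8 mm above the deck)
- oil_bottle: small brown dropper bottle with a black cap, 26 mm across, 60 mm high, standing loose on the worktop beside the slot; origin at the centre of its underside. To be left alone
- dish: closed clear petri dish, 60 mm across, 14 mm high, loose on the worktop on the other side of the slot; origin at the centre of its underside. To be left alone
- slip_box: small yellow-lidded cover slip box, 32 x 32 x 17 mm, loose on the worktop beside the deck; origin at the centre of its underside. To be left alone
- blue_lid: the same blue lid; origin at the centre of its underside
- red_lid: the same red lid; origin at the centre of its underside
- yellow_lid: the same yellow lid; origin at the centre of its underside
Things that resemble listed ones, but are neither listed nor needed, are in the scene too. Leave any turquoise look-alike of the yellow_lid alone. Several things have the shape of the red_lid; the one meant has the colours described above.

How it is judged (in metres and radians):
On the way, in this order (a step that is already met when the one before it is completed fails the run):
1. a first lid lies in the slot (((x of blue_center in the frame of station between -0.03 and 0.03 m and y of blue_center in the frame of station between 0.06 and 0.158 m and z of blue_center in the frame of station below 0.073 m) or (x of red_center in the frame of station between -0.03 and 0.03 m and y of red_center in the frame of station between 0.06 and 0.158 m and z of red_center in the frame of station below 0.073 m) or (x of yellow_center in the frame of station between -0.03 and 0.03 m and y of yellow_center in the frame of station between 0.06 and 0.158 m and z of yellow_center in the frame of station below 0.073 m))), for 0.1 s.
2. a second lid lies in the slot ((((x of blue_center in the frame of station between -0.03 and 0.03 m and y of blue_center in the frame of station between 0.06 and 0.158 m and z of blue_center in the frame of station below 0.073 m) and (x of red_center in the frame of station between -0.03 and 0.03 m and y of red_center in the frame of station between 0.06 and 0.158 m and z of red_center in the frame of station below 0.073 m)) or ((x of blue_center in the frame of station between -0.03 and 0.03 m and y of blue_center in the frame of station between 0.06 and 0.158 m and z of blue_center in the frame of station below 0.073 m) and (x of yellow_center in the frame of station between -0.03 and 0.03 m and y of yellow_center in the frame of station between 0.06 and 0.158 m and z of yellow_center in the frame of station below 0.073 m)) or ((x of red_center in the frame of station between -0.03 and 0.03 m and y of red_center in the frame of station between 0.06 and 0.158 m and z of red_center in the frame of station below 0.073 m) and (x of yellow_center in the frame of station between -0.03 and 0.03 m and y of yellow_center in the frame of station between 0.06 and 0.158 m and z of yellow_center in the frame of station below 0.073 m)))), for 0.1 s.
3. the third lid lies in the slot (x of blue_center in the frame of station between -0.03 and 0.03 m and y of blue_center in the frame of station between 0.06 and 0.158 m and z of each of blue_center, red_center, yellow_center in the frame of station below 0.073 m and x of red_center in the frame of station between -0.03 and 0.03 m and y of red_center in the frame of station between 0.06 and 0.158 m and x of yellow_center in the frame of station between -0.03 and 0.03 m and y of yellow_center in the frame of station between 0.06 and 0.158 m), for 0.1 s.
At the end, for the whole second after the job is handed in: all three lids lie at rest inside the collecting box, their centres at least 5 mm below the deck surface; the bottle, the petri dish and the cover slip box are within 20 mm of where they stood (all of step 3 and linear speed of each of blue_lid, red_lid, yellow_lid below 0.03 m/s and distance of each of oil_bottle, dish, slip_box from where it was at the start of the episode below 0.02 m); the robot touches nothing.
It fails at once if a lid is lifted (its centre more than 10 mm above its height on the deck) (height (world z) of any of blue_center, red_center, yellow_center above 0.096 m).
It fails at once if a lid crosses the gate wall beside the opening ((y of blue_center in the frame of station between 0.053 and 0.066 m and (x of blue_center in the frame of station above 0.016 m or x of blue_center in the frame of station below -0.016 m)) or (y of red_center in the frame of station between 0.053 and 0.066 m and (x of red_center in the frame of station above 0.016 m or x of red_center in the frame of station below -0.016 m)) or (y of yellow_center in the frame of station between 0.053 and 0.066 m and (x of yellow_center in the frame of station above 0.016 m or x of yellow_center in the frame of station below -0.016 m))).
It fails at once if the bottle, the petri dish or the cover slip box is moved more than 20 mm (distance of any of oil_bottle, dish, slip_box from where it was at the start of the episode above 0.02 m).
It also fails if it takes over 54 s, if anything falls off the work surface, if the arm or the gripper's body presses on something with over 40 N, if the wrist force passes 120 N, or if a joint passes its speed limit or range.

### The arm

A 6-joint arm with a two-finger parallel gripper is mounted at the origin on a cart in front of the work surface, level with it; the furniture and walls round the work are solid. World frame = base frame: x ahead of the robot, y to its left, z up, the work surface at z = 0. Lengths are in mm, angles in rad, forces in N, time in s.
With the tool pointing down it reaches from about 350 to 875 mm from the base axis. Payload 4.2 kg.
Tool frame: the origin (TCP) lies at the very end of the fingers, on their centre line; the grasp point (between the pads) lies arm.hold_point_z behind it (arm.hold_point_z is the distance from the TCP to the grasp point, in mm); y points along the fingers, x is the direction in which the jaws open and shut, and the axes are right-handed (so a half turn about y gives the same grasp; the last joint's range is limited). The gripper opens to 85 mm and grips with 20 to 120 N. Pads are 22 mm wide; open, the fingers measure 114 mm over their backs; the gripper's body (76 mm by 85 mm) begins 54 mm behind the grasp point. The pads swing forward as they close: fully open they stand 13 mm farther back than shut.
Start: joints at [1.452, 0.385, 0.008, 0, -1.194, -0.259], TCP at [230.515, 580.915, 231.312] pointing down, gripper open.
Joint ranges: [-3.14, 3.14], [-1.21, 2.06], [-1.07, 1.41], [-3.16, 2.05], [-2.99, -0.16], [-3.1, 3.1]. Speed limits (rad/s): [2.79, 2.79, 3.14, 3.14, 3.14, 3.14].

### API

Orientations are given as a unit quaternion [x, y, z, w].
In Python, from bench import arm gives the robot as it stands.
- The arm moves only by the shell command python3 -m creep 'ROWS'. ROWS is JSON, a list of rows, each a list of 3 entries, a list of its own where there are three numbers: the shift along the world's x, y, z in mm, then the turn, a rotation vector about the world's x, y, z in rad, then the gripper command: -1 is shut, 1 is fully open, values between are in proportion. In form: [[[dx, dy, dz], [wx, wy, wz], jaw], ...]. A call has 1 to 12 rows; each row is the pose to reach, as a shift and turn from the pose commanded when the call began; what a row does not reach only later rows make up. A row lasts 1/12 s, in which the tool goes at most 41.7 mm and 7.16 degrees, less where a joint would pass 70% of its speed; a pose out of reach is approached as far as the arm can. A call with a gripper value outside its range is refused whole. The fingers move at their own pace and stop on an object; the grip force is fixed at half the most. Time passes only in rows, so rows that repeat a pose let the fingers close. It gives the time, the measured TCP pose, the force and the opening at its end, in the units of the state.
- arm.read_state(): the state, without advancing time (a new reading comes with each control period).
- arm.get_image(name): name is "side" or "top"; returns (picture, depth): 384x512x3 uint8, red, green, blue; 384x512 float32, mm along the optical axis (not along the pixel's ray), 0 where there is no reading.
- arm.camera_params(name): a dict with "camera_matrix" (3x3 intrinsics, pixels), "k1" (the pictures are not rectified: a ray, as slopes to the right and down, at radius r is drawn at 1 + k1 r^2 times it, then the intrinsics apply), "extrinsics" (4x4, takes a point from world to camera coordinates). Camera axes: x right, y down, z forward; pixel columns grow to the right and rows downward; lengths in mm; the calibration is good to about 2 mm. A picture is of the moment at which its call begins. camera_params takes no time and is no camera call.
- arm.job_done(): hands the job in, once; it reports no verdict.
The state is a dict: "clock": time; "joints": joint angles; "joint_vel": joint speeds; "joint_efforts": joint torques, N m; "position": TCP position; "ee_rot": TCP orientation; "contact_force": force on the tool from outside, world axes, zero at the start; "wrist_torque": the same for the moment, N m; "gripper_width": finger opening in mm.
Only numpy, scipy, OpenCV 4.12 (cv2) and the standard library are available. Lean on these libraries where they do the work, as an engineer would, in place of code of your own. Each camera call takes 0.05 s, during which the arm holds its last target.

## Working session

There is one attempt and no reset: what is moved stays moved. The work goes in short steps, Python scripts to look and compute and a shell command to move; the robot and the scene stay as the last step left them, time stands still between calls to the robot, and variables do not carry over. Pictures are saved under pics/ and viewed, and the job is handed in when it is done.

```bash
mkdir -p pics; ls
cat > h.py <<'E'
import numpy as np, cv2
from bench import arm
def snap(n,tag):
    im,d=arm.get_image(n); cv2.imwrite(f'pics/{tag}.png',im[:,:,::-1]); np.savez(f'pics/{tag}.npz',im=im,d=d); return im,d
def ray(n,u,v):
    p=arm.camera_params(n);K=np.array(p['camera_matrix']);k1=float(np.ravel(p['k1'])[0]);E=np.array(p['extrinsics'])
    x=cv2.undistortPoints(np.array([[[u,v]]],float),K,np.array([k1,0,0,0.]))[0,0]
    d=E[:3,:3].T@np.array([x[0],x[1],1]);o=-E[:3,:3].T@E[:3,3]
    return o,d
def onz(n,u,v,z):
    o,d=ray(n,u,v); return o+d*(z-o[2])/d[2]
def pix(n,P):
    p=arm.camera_params(n);K=np.array(p['camera_matrix']);k1=float(np.ravel(p['k1'])[0]);E=np.array(p['extrinsics'])
    q,_=cv2.projectPoints(np.array(P,float).reshape(-1,3),cv2.Rodrigues(E[:3,:3])[0],E[:3,3],K,np.array([k1,0,0,0.])); return q[:,0]
E
python3 - <<'E'
from h import *
snap('top','t0');snap('side','s0')
print(arm.read_state()); print(arm.hold_point_z)
for n in('top','side'):print(arm.camera_params(n))
E
```

```text
pics
{'clock': 0.1, 'joints': array([ 1.45163029e+00,  3.85489468e-01,  6.78241423e-03, -4.39229737e-04,
       -1.19399318e+00, -2.58612495e-01]), 'joint_vel': array([ 9.68940027e-04, -1.64010912e-03,  2.11448933e-03,  1.23250863e-03,
        2.80323769e-04,  6.06864902e-05]), 'joint_efforts': array([-3.39845246e-04, -3.93318236e+01,  1.88928723e+01,  4.19802055e+00,
       -2.59252636e-03,  6.24412607e-06]), 'position': array([230.31988826, 580.46474685, 230.33221596]), 'ee_rot': array([ 0.3977257 , -0.58460934,  0.58543589, -0.39662452]), 'contact_force': array([-0.00666264, -0.09424805,  0.33689945]), 'wrist_torque': array([ 0.00616769,  0.030752  , -0.00555053]), 'gripper_width': 85.36115714944751}
18.700000000000003
{'camera_matrix': array([[371.90264046,   0.        , 254.45194861],
       [  0.        , 371.90264046, 189.88707994],
       [  0.        ,   0.        ,   1.        ]]), 'k1': 0.019736630338330115, 'extrinsics': array([[-1.86224615e-02, -9.99813996e-01, -5.01774666e-03,
        -1.04882475e+02],
       [-9.96794237e-01,  1.89563162e-02, -7.77297024e-02,
         4.86156598e+02],
       [ 7.78103623e-02,  3.55414257e-03, -9.96961843e-01,
         1.04245725e+03],
       [ 0.00000000e+00,  0.00000000e+00,  0.00000000e+00,
         1.00000000e+00]])}
{'camera_matrix': array([[448.67773685,   0.        , 257.27936774],
       [  0.        , 448.67773685, 196.90353023],
       [  0.        ,   0.        ,   1.        ]]), 'k1': 0.016814139622384212, 'extrinsics': array([[ 8.77520198e-01, -4.79271731e-01, -1.60283849e-02,
        -4.85436679e+02],
       [-3.09107637e-01, -5.39772875e-01, -7.83005564e-01,
         1.68969950e+02],
       [ 3.66620745e-01,  6.92057694e-01, -6.21808152e-01,
         1.18011572e+03],
       [ 0.00000000e+00,  0.00000000e+00,  0.00000000e+00,
         1.00000000e+00]])}
```

View pics/t0.png

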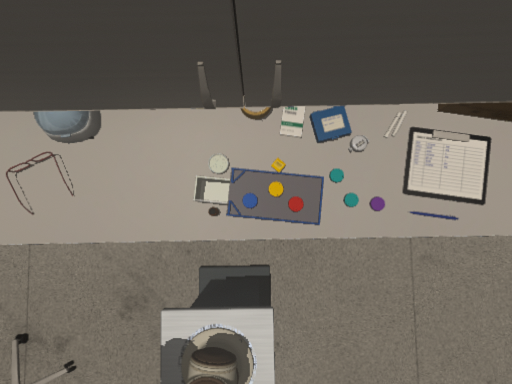

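View pics/s0.png

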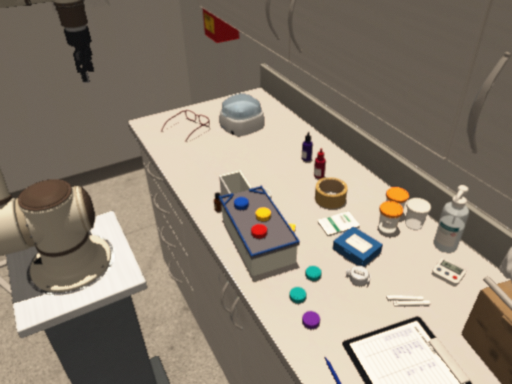

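```bash
cat >> h.py <<'E'
def lids(n,im,z=94-0.,box=(185,140,335,240)):
    hsv=cv2.cvtColor(im,cv2.COLOR_RGB2HSV);out={}
    return hsv
E
python3 - <<'E'
from h import *
im=np.load('pics/t0.npz')['im']
c=im[145:235,185:335];cv2.imwrite('pics/t0z.png',cv2.resize(c[:,:,::-1],None,fx=5,fy=5,interpolation=cv2.INTER_CUBIC))
hsv=cv2.cvtColor(im,cv2.COLOR_RGB2HSV)
for (u,v) in[(250,201),(276,189),(296,204),(235,196),(270,172),(275,218),(262,205),(278,165)]:print((u,v),im[v,u],hsv[v,u])
print(np.load('pics/t0.npz')['d'][[201,189,204,205,200],[250,276,296,262,320]])
E
```

```text
(250, 201) [ 57  86 146] [110 155 146]
(276, 189) [205 160   7] [ 23 246 205]
(296, 204) [166  45  40] [  1 194 166]
(235, 196) [109 102 100] [  7  21 109]
(270, 172) [ 62  74 102] [111 100 102]
(275, 218) [78 79 91] [118  36  91]
(262, 205) [106  99  99] [  0  17 106]
(278, 165) [178 148  55] [ 23 176 178]
[984.3824  982.79333 980.8192  995.83057 993.63403]
```

View pics/t0z.png

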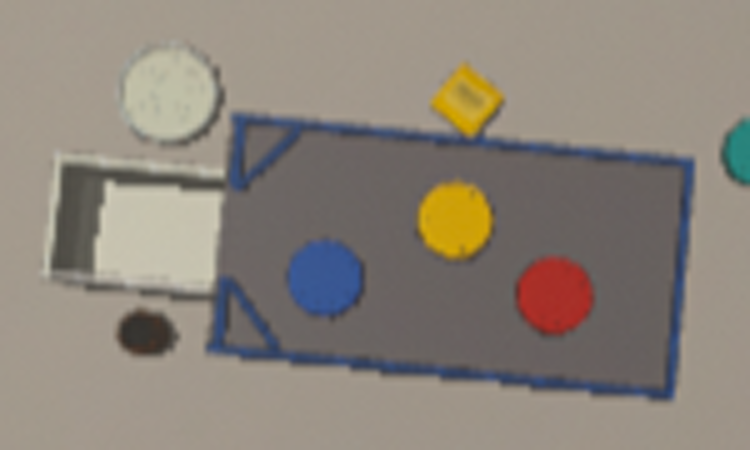

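```bash
cat >> h.py <<'E'
def hull_center(n,im,lo,hi,z,box):
    hsv=cv2.cvtColor(im,cv2.COLOR_RGB2HSV);m=cv2.inRange(hsv,lo,hi)
    b=np.zeros_like(m);b[box[1]:box[3],box[0]:box[2]]=1;m=m*b
    k,l,s,c=cv2.connectedComponentsWithStats(m)
    i=1+np.argmax(s[1:,4]);return c[i],s[i],onz(n,*c[i],z)
E
python3 - <<'E'
from h import *
im=np.load('pics/t0.npz')['im']
hsv=cv2.cvtColor(im,cv2.COLOR_RGB2HSV)
P=[]
for U,V in[(692,160),(670,397),(236,114),(210,350),(240,188),(225,278)]:
    p=onz('top',185+(U+.5)/5-.5,145+(V+.5)/5-.5,84);P.append(p);print(U,V,p.round(1))
P=np.array(P)
print(np.linalg.norm(P[0]-P[1]),np.linalg.norm(P[0]-P[2]),np.linalg.norm(P[1]-P[3]))
B=(230,165,325,228)
# rim min area rect (blue, incl. rims)
m=cv2.inRange(hsv,(105,70,60),(125,255,255)); bb=np.zeros_like(m);bb[165:228,225:328]=1;m*=bb
ys,xs=np.nonzero(m);W=np.array([onz('top',x,y,84)[:2] for x,y in zip(xs,ys)],np.float32)
r=cv2.minAreaRect(W);print('rect',r,cv2.boxPoints(r))
for nm,lo,hi in[('yellow',(18,150,120),(30,255,255)),('red',(0,130,90),(8,255,255))]:
    c,s,p=hull_center('top',im,lo,hi,94,(225,170,325,228));print(nm,c,s,p)
c,s,p=hull_center('top',im,(105,120,100),(120,255,255),94,(238,190,262,212));print('blue',c,s,p)
ims=np.load('pics/s0.npz')['im']
for nm,lo,hi,bx in[('yellow',(18,150,120),(30,255,255),(250,200,280,222)),('red',(0,130,90),(8,255,255),(245,220,275,240)),('blue',(105,130,100),(122,255,255),(233,195,249,210))]:
    c,s,p=hull_center('side',ims,lo,hi,94,bx);print('side',nm,c,s,p)
E
```

```text
692 160 [ 511.2 -298.6   84. ]
670 397 [ 385.  -282.8   84. ]
236 114 [540.8 -54.4  84. ]
210 350 [414.4 -38.8  84. ]
240 188 [500.8 -56.   84. ]
225 278 [452.6 -47.3  84. ]
127.23063725258295 245.93416613378582 245.6832536615431
rect ((462.96588134765625, -169.452880859375), (246.59161376953125, 128.852294921875), 83.16466522216797) [[ 384.32343 -284.2046 ]
 [ 512.2599  -299.5401 ]
 [ 541.60834  -54.70117]
 [ 413.67188  -39.36566]]
yellow [275.5505618  188.64606742] [269 181  15  16 178] [ 480.45151028 -170.23961951   94.        ]
red [295.39664804 203.69832402] [288 197  16  15 179] [ 439.59244184 -221.68397139   94.        ]
blue [249.53614458 200.24096386] [243 193  14  15 166] [ 451.00574502 -100.77237481   94.        ]
side yellow [262.71428571 213.03246753] [255 207  16  13 154] [ 475.99603772 -174.19636702   94.        ]
side red [258.63586957 230.10326087] [251 224  16  14 184] [ 435.03814424 -226.56790969   94.        ]
side blue [240.70642202 201.56880734] [234 197  14  10 109] [ 447.53474235 -102.99964941   94.        ]
```

```bash
cat >> h.py <<'E'
O=np.array([470.3,-108.9]);YH=np.array([.119,.993]);XH=np.array([.993,-.119])
def s2w(x,y):return O+XH*x+YH*y
def w2s(p):d=np.array(p[:2])-O;return np.array([d@XH,d@YH])
from scipy.spatial.transform import Rotation as R
def st():
    s=arm.read_state();r=R.from_quat(s['ee_rot']).as_matrix()
    print('t',round(s['clock'],2),'pos',s['position'].round(1),'stn',w2s(s['position']).round(1),'F',s['contact_force'].round(1),'w',round(s['gripper_width'],1));print('xax',r[:,0].round(3),'yax',r[:,1].round(3),'zax',r[:,2].round(3), 'jaw ang in stn deg',np.degrees(np.arctan2(r[:2,0]@YH,r[:2,0]@XH)).round(1));return s
E
python3 - <<'E'
from h import *
st()
for n,p in dict(blue=(451,-100.8),yellow=(480.45,-170.2),red=(439.6,-221.7)).items():print(n,w2s(p))
print(s2w(-20,-27), s2w(-20,-27)-arm.read_state()['position'][:2])
E
```

```text
t 0.1 pos [230.3 580.5 230.3] stn [-320.3  656. ] F [-0.  -0.1  0.3] w 85.4
xax [-0.369 -0.929  0.002] yax [-0.001 -0.002 -1.   ] zax [ 0.929 -0.369  0.   ] jaw ang in stn deg -104.8
blue [-20.1288   5.7466]
yellow [ 17.37365 -59.66305]
red [ -17.0619 -115.6637]
[ 447.227 -133.331] [ 216.90711174 -713.79574685]
```

```bash
python3 -m creep '[[[12,-38,0],[0,0,-0.11],-0.435],[[24,-76,-3],[0,0,-0.22],-0.435],[[36,-114,-6],[0,0,-0.33],-0.435],[[48,-152,-9],[0,0,-0.44],-0.435],[[60,-190,-12],[0,0,-0.55],-0.435],[[72,-228,-15],[0,0,-0.66],-0.435],[[84,-266,-18],[0,0,-0.77],-0.435],[[96,-304,-21],[0,0,-0.88],-0.435],[[108,-342,-24],[0,0,-0.99],-0.435],[[120,-380,-27],[0,0,-1.1],-0.435],[[132,-418,-30],[0,0,-1.21],-0.435],[[144,-456,-33],[0,0,-1.31],-0.435]]'; python3 -c "
from h import *
s=st();print(s['joints'])"
```

```text
clock: 1.1
position: [374.3, 122.9, 198.2]
ee_rot: [0.043, 0.706, -0.706, -0.043]
contact_force: [-0.1, -0.1, 0.2]
gripper_width: 24.1
t 1.1 pos [374.3 122.9 198.2] stn [-122.9  218.8] F [-0.1 -0.1  0.2] w 24.1
xax [-0.993  0.121 -0.   ] yax [ 0.  0. -1.] zax [-0.121 -0.993 -0.   ] jaw ang in stn deg 179.9
[ 7.34933617e-01  1.09098452e-02 -5.64511179e-01 -1.57179805e-04
 -9.95112275e-01 -8.56355143e-01]
```

```bash
python3 -m creep '[[[10,-36,0],[0,0,0],-0.435],[[20,-72,0],[0,0,0],-0.435],[[30,-108,0],[0,0,0],-0.435],[[40,-144,0],[0,0,0],-0.435],[[50,-180,0],[0,0,0],-0.435],[[60,-216,-20],[0,0,0],-0.435],[[73,-256,-50],[0,0,0],-0.435],[[73,-256,-85],[0,0,0],-0.435],[[73,-256,-85],[0,0,0],-0.435]]'; python3 -c "
from h import *
s=st();
a,_=snap('side','s1');b,_=snap('top','t1')
c=np.hstack([cv2.resize(a[160:290,180:330],(450,390),interpolation=2),cv2.resize(b[145:235,200:320],None,fx=3,fy=3,interpolation=2)[:390].copy() if 0 else cv2.resize(b[145:275,200:310],(330,390),interpolation=2)])
cv2.imwrite('pics/c1.png',c[:,:,::-1])"
```

```text
clock: 1.85
position: [442.7, -133.0, 106.5]
ee_rot: [0.038, 0.706, -0.706, -0.049]
contact_force: [-1.2, -0.6, -0.5]
gripper_width: 24.0
t 1.85 pos [ 442.7 -133.   106.5] stn [-24.5 -27.2] F [-1.2 -0.6 -0.5] w 24.0
xax [-0.992  0.123  0.015] yax [-0.015  0.001 -1.   ] zax [-0.123 -0.992  0.001] jaw ang in stn deg 179.8
```

View pics/c1.png

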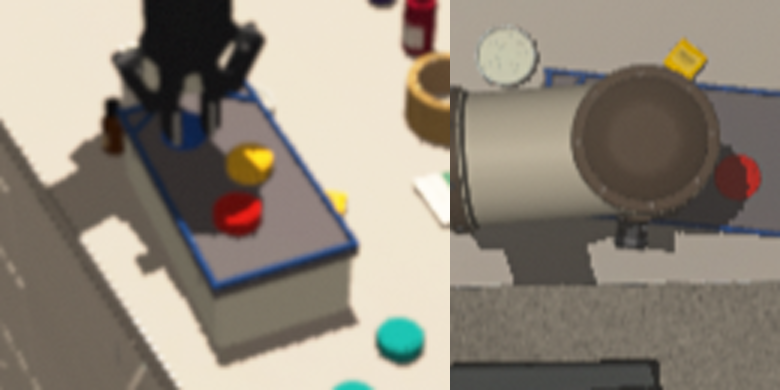

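```bash
python3 -m creep '[[[0,0,0],[0,0,0],-0.435],[[0,0,0],[0,0,0],-0.435]]'; python3 -c "
from h import *
s=st();print(s['joints'],s['joint_vel'])"
```

```text
clock: 2.12
position: [448.9, -130.3, 115.4]
ee_rot: [0.042, 0.706, -0.706, -0.039]
contact_force: [0.5, 0.3, 0.6]
gripper_width: 24.5
t 2.12 pos [ 448.9 -130.3  115.4] stn [-18.7 -23.8] F [0.5 0.3 0.6] w 24.5
xax [-0.993  0.115 -0.004] yax [ 0.004 -0.    -1.   ] zax [-0.115 -0.993 -0.   ] jaw ang in stn deg -179.8
[ 6.66126387e-02  2.44971614e-01 -5.31683915e-01  5.67879611e-04
 -7.89896515e-01 -1.82060294e-01] [ 0.00599591 -0.00974962 -0.00066895 -0.00501323  0.00477934  0.00109905]
```

```bash
python3 -m creep '[[[0,0,-3],[0,0,0],-0.435],[[0,0,-6],[0,0,0],-0.435],[[0,0,-9],[0,0,0],-0.435],[[0,0,-12],[0,0,0],-0.435],[[0,0,-15],[0,0,0],-0.435],[[0,0,-15],[0,0,0],-0.435],[[0,0,-15],[0,0,0],-0.435],[[0,0,-15],[0,0,0],-0.435]]'; python3 -c "
from h import *
s=st();print(s['joint_vel'])"
```

```text
clock: 2.78
position: [447.6, -131.1, 98.3]
ee_rot: [-0.041, -0.706, 0.706, 0.041]
contact_force: [1.2, 0.0, 0.4]
gripper_width: 24.3
t 2.78 pos [ 447.6 -131.1   98.3] stn [-19.9 -24.8] F [1.2 0.  0.4] w 24.3
xax [-0.993  0.117  0.   ] yax [-0. -0. -1.] zax [-0.117 -0.993  0.   ] jaw ang in stn deg -179.9
[ 1.95705472e-04 -3.35880150e-03  3.14211272e-03 -2.03284496e-04
  7.59312313e-04  1.51390948e-05]
```

```bash
python3 -m creep '[[[0,-2,0],[0,0,0],-0.435],[[-0.5,-4,0],[0,0,0],-0.435],[[-0.5,-5,-2],[0,0,0],-0.435],[[-0.5,-5,-4],[0,0,0],-0.435],[[-0.5,-5,-6],[0,0,0],-0.435],[[-0.5,-5,-8],[0,0,0],-0.435],[[-0.5,-5,-10],[0,0,0],-0.435],[[-0.5,-5,-11],[0,0,0],-0.435],[[-0.5,-5,-11],[0,0,0],-0.435],[[-0.5,-5,-11],[0,0,0],-0.435]]'; python3 -c "
from h import *
s=st();
a,_=snap('side','s2')
cv2.imwrite('pics/c2.png',cv2.resize(a[170:280,190:310],None,fx=6,fy=5.45,interpolation=2)[:600,:,::-1])"
```

```text
clock: 3.62
position: [447.0, -136.1, 87.2]
ee_rot: [-0.041, -0.706, 0.706, 0.041]
contact_force: [0.2, -0.1, -0.2]
gripper_width: 24.4
t 3.62 pos [ 447.  -136.1   87.2] stn [-19.9 -29.7] F [ 0.2 -0.1 -0.2] w 24.4
xax [-0.993  0.117  0.   ] yax [-0. -0. -1.] zax [-0.117 -0.993  0.   ] jaw ang in stn deg -179.9
```

View pics/c2.png

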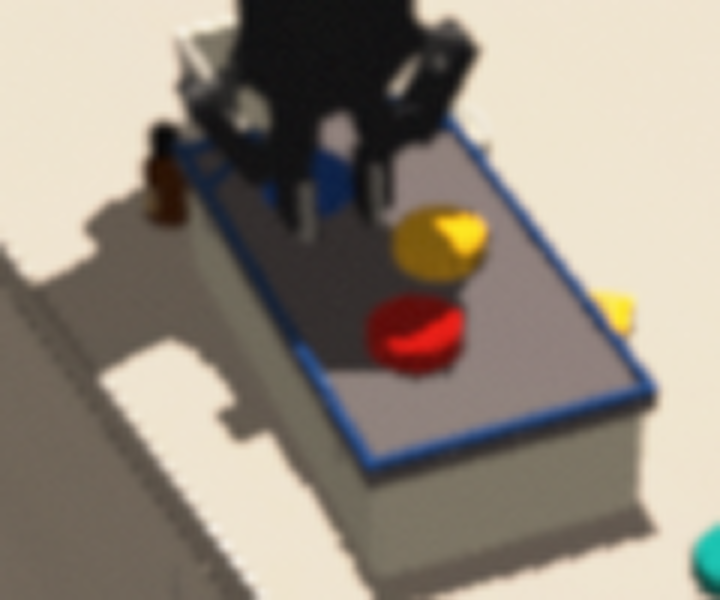

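```bash
python3 -m creep '[[[0.5,4.5,-0.5],[0,0,0],-0.435],[[1.1,8.9,-1],[0,0,0],-0.435],[[3.8,12.8,-1],[0,0,0],-0.435],[[6.5,16.7,-1],[0,0,0],-0.435],[[9.2,20.7,-1],[0,0,0],-0.435],[[11.9,24.6,-1],[0,0,0],-0.435],[[14.6,28.6,-1],[0,0,0],-0.435],[[17.3,32.5,-1],[0,0,0],-0.435],[[20,36.4,-1],[0,0,0],-0.435],[[22.7,40.4,-1],[0,0,0],-0.435],[[25.5,44.3,-1],[0,0,0],-0.435],[[25.5,44.3,-1],[0,0,0],-0.435]]'; python3 -c "
from h import *
s=st();
a,_=snap('side','s3')
cv2.imwrite('pics/c3.png',cv2.resize(a[170:280,190:310],None,fx=6,fy=5.45,interpolation=2)[:600,:,::-1])"
```

```text
clock: 4.67
position: [473.3, -91.2, 86.4]
ee_rot: [0.041, 0.706, -0.706, -0.041]
contact_force: [0.8, -0.5, -0.2]
gripper_width: 24.3
t 4.67 pos [473.3 -91.2  86.4] stn [ 0.9 17.9] F [ 0.8 -0.5 -0.2] w 24.3
xax [-0.993  0.116 -0.001] yax [ 0.001 -0.    -1.   ] zax [-0.116 -0.993 -0.   ] jaw ang in stn deg -179.8
```

View pics/c3.png

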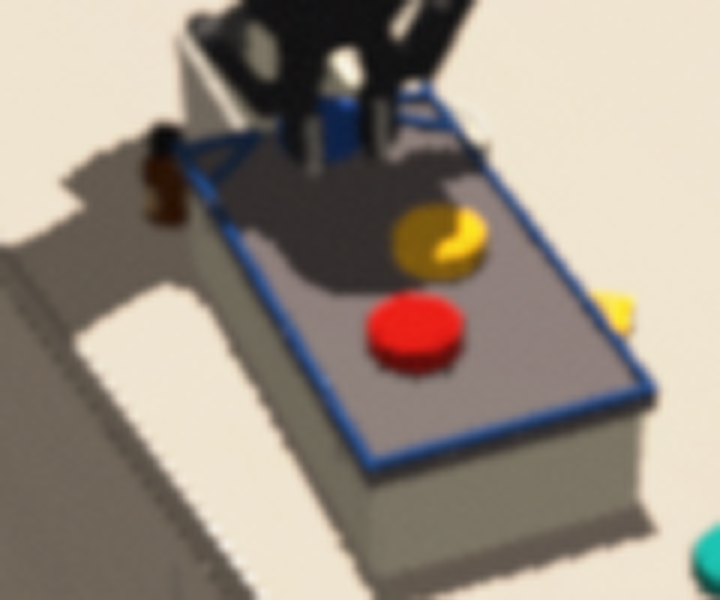

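```bash
python3 -m creep '[[[0.1,5,0],[0,0,0],-0.435],[[0.7,10,0],[0,0,0],-0.435],[[1.3,15,0],[0,0,0],-0.435],[[1.9,20,0],[0,0,0],-0.435],[[2.5,25,0],[0,0,0],-0.435],[[3.1,30,0],[0,0,0],-0.435],[[3.7,35,0],[0,0,0],-0.435],[[4.3,40,0],[0,0,0],-0.435],[[4.9,45,0],[0,0,0],-0.435],[[4.9,45,0],[0,0,0],-0.435]]'; python3 -c "
from h import *
s=st();
a,_=snap('side','s4')
cv2.imwrite('pics/c4.png',cv2.resize(a[150:260,190:310],None,fx=6,fy=5.45,interpolation=2)[:600,:,::-1])"
```

```text
clock: 5.55
position: [477.7, -46.0, 86.4]
ee_rot: [0.041, 0.706, -0.706, -0.041]
contact_force: [-0.1, 0.0, 0.2]
gripper_width: 24.2
t 5.55 pos [477.7 -46.   86.4] stn [-0.2 63.4] F [-0.1  0.   0.2] w 24.2
xax [-0.993  0.116 -0.   ] yax [ 0.  0. -1.] zax [-0.116 -0.993 -0.   ] jaw ang in stn deg -179.8
```

View pics/c4.png

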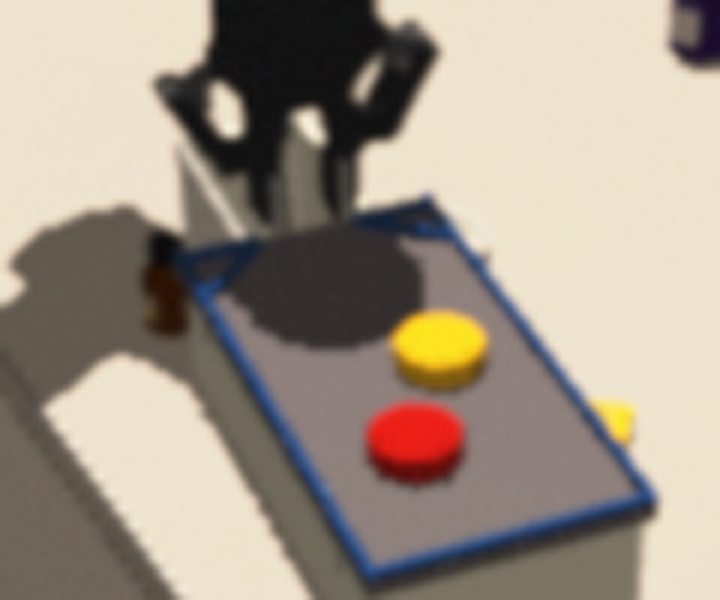

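```bash
python3 -m creep '[[[0,0,15],[0,0,0],-0.435],[[0,-4,30],[0,0,0.04],-0.435],[[1,-18,35],[0,0,0.08],-0.435],[[2,-38,35],[0,0,0.12],-0.435],[[4,-60,35],[0,0,0.17],-0.435],[[6,-82,35],[0,0,0.22],-0.435],[[7,-104,35],[0,0,0.27],-0.435],[[8.5,-126,35],[0,0,0.31],-0.435],[[10,-144,35],[0,0,0.35],-0.435],[[10.5,-154,35],[0,0,0.35],-0.435],[[10.9,-159.3,35],[0,0,0.35],-0.435],[[10.9,-159.3,35],[0,0,0.35],-0.435]]'; python3 -m creep '[[[0,0,0],[0,0,0],-0.435],[[0,0,0],[0,0,0],-0.435]]'; python3 -c "
from h import *
s=st();
a,_=snap('side','s5')
cv2.imwrite('pics/c5.png',cv2.resize(a[150:260,190:310],None,fx=6,fy=5.45,interpolation=2)[:600,:,::-1])"
```

```text
clock: 6.6
position: [488.1, -206.7, 121.1]
ee_rot: [-0.082, 0.702, -0.702, 0.081]
contact_force: [0.4, -0.2, -0.1]
gripper_width: 24.1
clock: 6.77
position: [488.2, -205.4, 121.3]
ee_rot: [-0.082, 0.702, -0.702, 0.082]
contact_force: [-0.1, -0.8, -0.4]
gripper_width: 24.1
t 6.77 pos [ 488.2 -205.4  121.3] stn [ 29.3 -93.7] F [-0.1 -0.8 -0.4] w 24.1
xax [-0.973 -0.231  0.   ] yax [-0.  0. -1.] zax [ 0.231 -0.973 -0.   ] jaw ang in stn deg -159.8
```

View pics/c5.png

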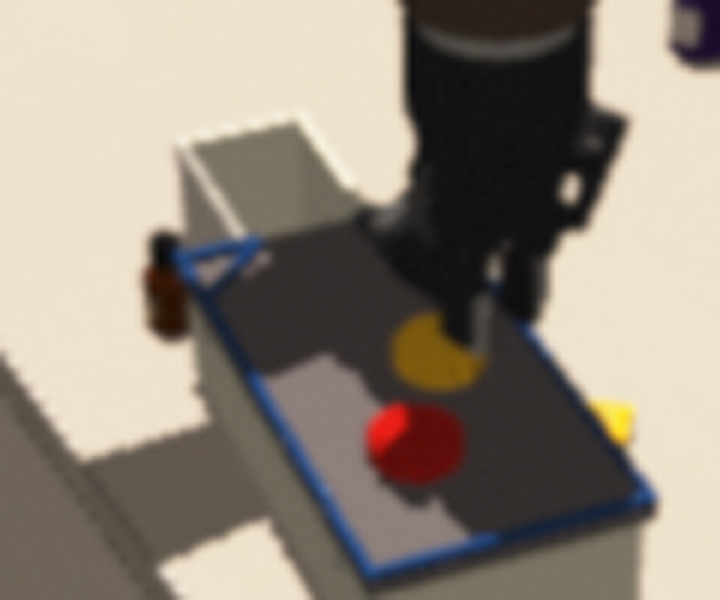

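```bash
python3 -m creep '[[[0,0,-4],[0,0,0],-0.435],[[0,0,-9],[0,0,0],-0.435],[[0,0,-14],[0,0,0],-0.435],[[0,0,-19],[0,0,0],-0.435],[[0,0,-24],[0,0,0],-0.435],[[0,0,-28],[0,0,0],-0.435],[[0,0,-32],[0,0,0],-0.435],[[0,0,-35],[0,0,0],-0.435],[[0,0,-35],[0,0,0],-0.435],[[0,0,-35],[0,0,0],-0.435]]'; python3 -c "
from h import *
s=st();
a,_=snap('side','s6')
cv2.imwrite('pics/c6.png',cv2.resize(a[150:260,190:310],None,fx=6,fy=5.45,interpolation=2)[:600,:,::-1])"
```

```text
clock: 7.65
position: [488.3, -206.1, 86.2]
ee_rot: [0.082, -0.702, 0.702, -0.082]
contact_force: [0.0, -0.4, -0.3]
gripper_width: 24.1
t 7.65 pos [ 488.3 -206.1   86.2] stn [ 29.5 -94.4] F [ 0.  -0.4 -0.3] w 24.1
xax [-0.973 -0.231  0.   ] yax [-0. -0. -1.] zax [ 0.231 -0.973 -0.   ] jaw ang in stn deg -159.8
```

View pics/c6.png

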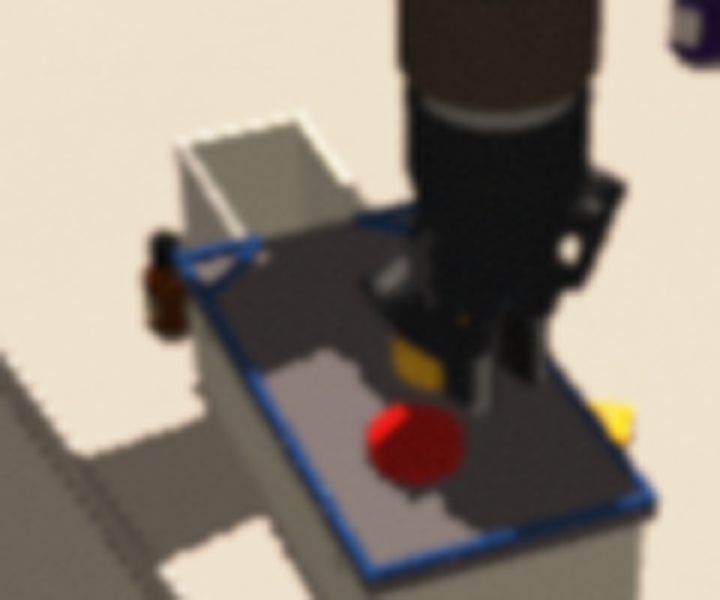

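```bash
python3 -m creep '[[[-1.2,5.3,0],[0,0,0],-0.435],[[-2.5,10.6,0],[0,0,0],-0.435],[[-3.7,15.9,0],[0,0,0],-0.435],[[-4.9,21.2,0],[0,0,0],-0.435],[[-6.2,26.5,0],[0,0,0],-0.435],[[-7.4,31.8,0],[0,0,0],-0.435],[[-8.6,37.1,0],[0,0,0],-0.435],[[-9.8,42.4,0],[0,0,0],-0.435],[[-11.1,47.7,0],[0,0,0],-0.435],[[-12.3,53,0],[0,0,0],-0.435],[[-13.6,58.4,0],[0,0,0],-0.435],[[-13.6,58.4,0],[0,0,0],-0.435]]'; python3 -c "
from h import *
s=st();
a,_=snap('side','s7')
cv2.imwrite('pics/c7.png',cv2.resize(a[150:260,190:310],None,fx=6,fy=5.45,interpolation=2)[:600,:,::-1])"
```

```text
clock: 8.7
position: [474.4, -146.8, 86.3]
ee_rot: [-0.083, 0.702, -0.702, 0.082]
contact_force: [-1.2, -0.2, 0.7]
gripper_width: 24.4
t 8.7 pos [ 474.4 -146.8   86.3] stn [  8.6 -37.2] F [-1.2 -0.2  0.7] w 24.4
xax [-0.973 -0.232  0.   ] yax [-0.  0. -1.] zax [ 0.232 -0.973 -0.   ] jaw ang in stn deg -159.8
```

View pics/c7.png

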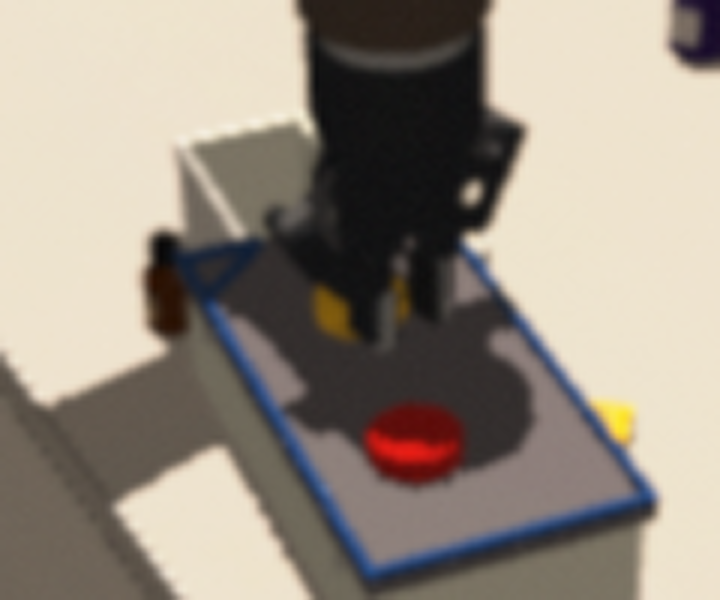

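```bash
python3 -m creep '[[[-0.8,3.9,0],[0,0,-0.05],-0.435],[[-1.6,7.8,0],[0,0,-0.1],-0.435],[[-2.4,11.7,0],[0,0,-0.15],-0.435],[[-3.2,15.6,0],[0,0,-0.2],-0.435],[[-4,19.5,0],[0,0,-0.25],-0.435],[[-4.7,23.3,0],[0,0,-0.3],-0.435],[[-5.4,27,0],[0,0,-0.35],-0.435],[[-4.8,32,0],[0,0,-0.35],-0.435],[[-4.2,37,0],[0,0,-0.35],-0.435],[[-3.6,42,0],[0,0,-0.35],-0.435],[[-3,47,0],[0,0,-0.35],-0.435],[[-3,47,0],[0,0,-0.35],-0.435]]'; python3 -c "
from h import *
s=st();
a,_=snap('side','s8')
cv2.imwrite('pics/c8.png',cv2.resize(a[150:260,190:310],None,fx=6,fy=5.45,interpolation=2)[:600,:,::-1])"
```

```text
clock: 9.75
position: [472.0, -99.9, 86.3]
ee_rot: [0.041, 0.706, -0.706, -0.041]
contact_force: [-0.8, -0.1, -1.2]
gripper_width: 24.1
t 9.75 pos [472.  -99.9  86.3] stn [0.6 9.1] F [-0.8 -0.1 -1.2] w 24.1
xax [-0.993  0.115 -0.   ] yax [ 0.  0. -1.] zax [-0.115 -0.993 -0.   ] jaw ang in stn deg -179.8
```

View pics/c8.png

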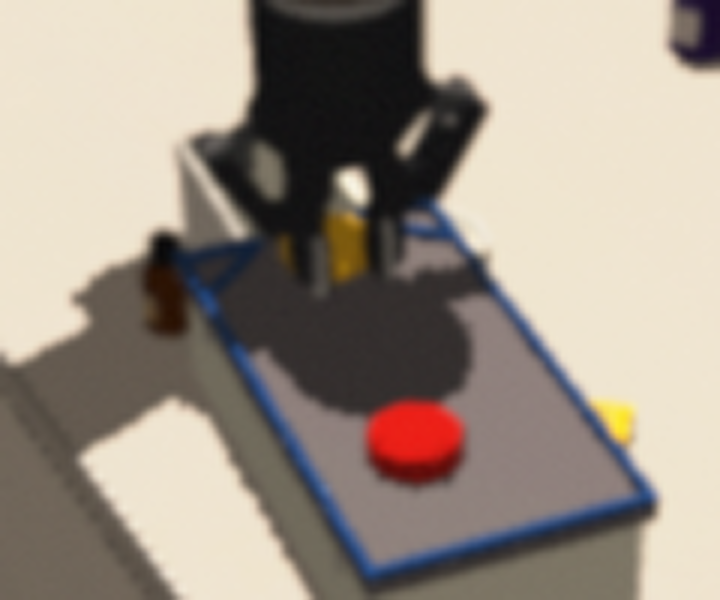

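```bash
python3 -m creep '[[[0.2,5,0],[0,0,0],-0.435],[[0.7,10,0],[0,0,0],-0.435],[[1.2,15,0],[0,0,0],-0.435],[[1.8,20,0],[0,0,0],-0.435],[[2.4,25,0],[0,0,0],-0.435],[[3,30,0],[0,0,0],-0.435],[[3.6,35,0],[0,0,0],-0.435],[[4.2,40,0],[0,0,0],-0.435],[[4.8,45,0],[0,0,0],-0.435],[[5.4,50,0],[0,0,0],-0.435],[[5.8,54,0],[0,0,0],-0.435],[[5.8,54,0],[0,0,0],-0.435]]'; python3 -c "
from h import *
s=st();
a,_=snap('side','s9')
cv2.imwrite('pics/c9.png',cv2.resize(a[150:260,190:310],None,fx=6,fy=5.45,interpolation=2)[:600,:,::-1])"
```

```text
clock: 10.8
position: [477.7, -46.0, 86.3]
ee_rot: [0.041, 0.706, -0.706, -0.041]
contact_force: [1.1, 0.1, -0.2]
gripper_width: 24.2
t 10.8 pos [477.7 -46.   86.3] stn [-0.1 63.3] F [ 1.1  0.1 -0.2] w 24.2
xax [-0.993  0.116 -0.   ] yax [ 0.  0. -1.] zax [-0.116 -0.993 -0.   ] jaw ang in stn deg -179.8
```

View pics/c9.png

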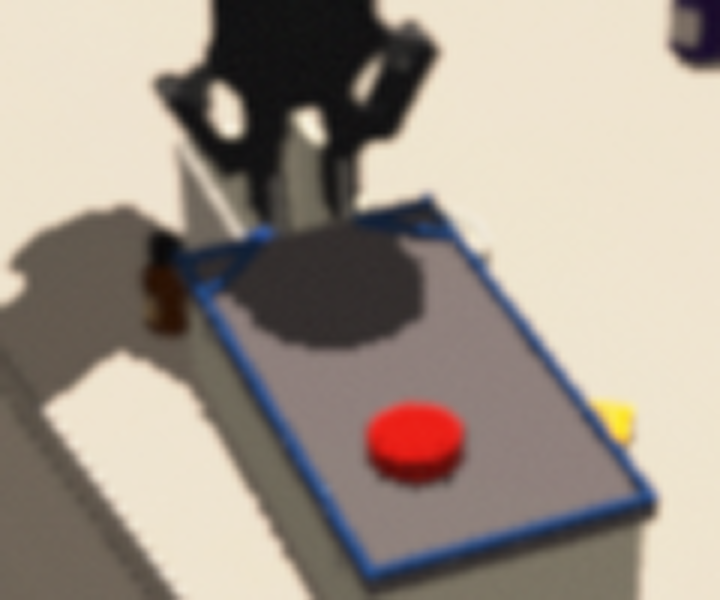

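```bash
python3 -m creep '[[[0,0,15],[0,0,0],-0.435],[[-1,-6,30],[0,0,0],-0.435],[[-4,-24,35],[0,0,0],-0.435],[[-10,-48,35],[0,0,0],-0.435],[[-15,-74,35],[0,0,0],-0.435],[[-20,-100,35],[0,0,0],-0.435],[[-25,-126,35],[0,0,0],-0.435],[[-30,-152,35],[0,0,0],-0.435],[[-35,-178,35],[0,0,0],-0.435],[[-39,-198,35],[0,0,0],-0.435],[[-42.5,-210,35],[0,0,0],-0.435],[[-42.5,-211.8,35],[0,0,0],-0.435]]'; python3 -m creep '[[[0,0,0],[0,0,0],-0.435],[[0,0,0],[0,0,0],-0.435],[[0,0,-5],[0,0,0],-0.435],[[0,0,-10],[0,0,0],-0.435],[[0,0,-15],[0,0,0],-0.435],[[0,0,-20],[0,0,0],-0.435],[[0,0,-25],[0,0,0],-0.435],[[0,0,-30],[0,0,0],-0.435],[[0,0,-34],[0,0,0],-0.435],[[0,0,-35],[0,0,0],-0.435],[[0,0,-35],[0,0,0],-0.435]]';python3 -c "
from h import *
s=st();
a,_=snap('side','s10');b,_=snap('top','t10')
c=np.hstack([cv2.resize(a[160:290,180:330],(450,390),interpolation=2),cv2.resize(b[145:275,190:300],(330,390),interpolation=2)])
cv2.imwrite('pics/c10.png',c[:,:,::-1])"
```

```text
clock: 11.85
position: [434.1, -260.3, 121.1]
ee_rot: [-0.042, -0.706, 0.706, 0.043]
contact_force: [0.0, -0.4, -0.1]
gripper_width: 23.7
clock: 12.77
position: [434.8, -258.4, 85.8]
ee_rot: [0.041, 0.706, -0.706, -0.042]
contact_force: [0.6, -0.9, 0.6]
gripper_width: 23.7
t 12.77 pos [ 434.8 -258.4   85.8] stn [ -17.5 -152.7] F [ 0.6 -0.9  0.6] w 23.7
xax [-0.993  0.117  0.001] yax [-0.001  0.    -1.   ] zax [-0.117 -0.993 -0.   ] jaw ang in stn deg -179.9
```

View pics/c10.png

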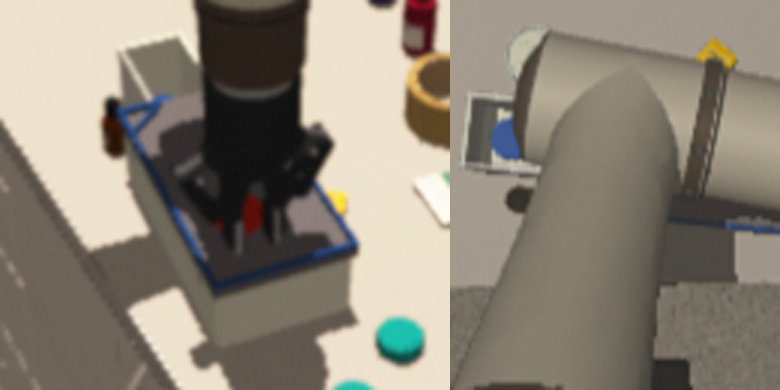

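```bash
python3 -m creep '[[[0.5,4.5,0.3],[0,0,0],-0.435],[[1.1,8.9,0.5],[0,0,0],-0.435],[[3.6,15.1,0.5],[0,0,0],-0.435],[[6.1,21.4,0.5],[0,0,0],-0.435],[[8.6,27.6,0.5],[0,0,0],-0.435],[[11.1,33.9,0.5],[0,0,0],-0.435],[[13.7,40.1,0.5],[0,0,0],-0.435],[[16.2,46.4,0.5],[0,0,0],-0.435],[[18.7,52.6,0.5],[0,0,0],-0.435],[[21.2,58.9,0.5],[0,0,0],-0.435],[[23.7,65.1,0.5],[0,0,0],-0.435],[[26.2,71.4,0.5],[0,0,0],-0.435]]'; python3 -m creep '[[[0.6,5,0],[0,0,0],-0.435],[[1.2,10,0],[0,0,0],-0.435],[[1.8,15,0],[0,0,0],-0.435],[[2.4,20,0],[0,0,0],-0.435],[[3,25,0],[0,0,0],-0.435],[[3.6,30,0],[0,0,0],-0.435],[[4.2,35,0],[0,0,0],-0.435],[[4.8,40,0],[0,0,0],-0.435],[[5.4,45,0],[0,0,0],-0.435],[[6,50,0],[0,0,0],-0.435],[[6.6,55,0],[0,0,0],-0.435],[[7.2,60,0],[0,0,0],-0.435]]';python3 -c "
from h import *
s=st();
a,_=snap('side','s11')
cv2.imwrite('pics/c11.png',cv2.resize(a[150:260,190:310],None,fx=6,fy=5.45,interpolation=2)[:600,:,::-1])"
```

```text
clock: 13.87
position: [461.4, -186.5, 86.8]
ee_rot: [0.041, 0.706, -0.706, -0.041]
contact_force: [0.7, -0.7, -0.4]
gripper_width: 24.2
clock: 14.87
position: [468.5, -126.6, 86.8]
ee_rot: [-0.041, -0.706, 0.706, 0.041]
contact_force: [-0.3, -0.6, -0.6]
gripper_width: 24.2
t 14.87 pos [ 468.5 -126.6   86.8] stn [  0.3 -17.8] F [-0.3 -0.6 -0.6] w 24.2
xax [-0.993  0.117  0.   ] yax [-0. -0. -1.] zax [-0.117 -0.993  0.   ] jaw ang in stn deg -179.9
```

View pics/c11.png

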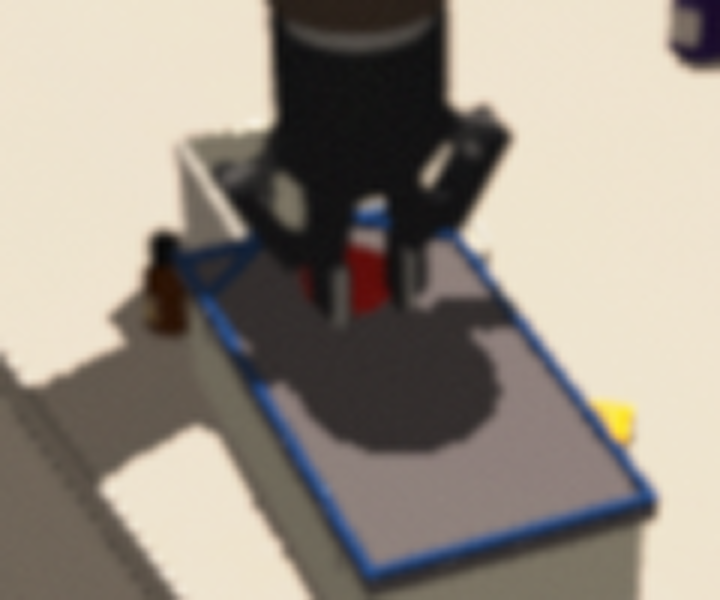

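Red is cradled between the fingers (about 345, 280), in line with the gate. 81 mm still to go.

```bash
python3 -m creep '[[[0.3,5,0],[0,0,0],-0.435],[[0.9,10,0],[0,0,0],-0.435],[[1.5,15,0],[0,0,0],-0.435],[[2.1,20,0],[0,0,0],-0.435],[[2.7,25,0],[0,0,0],-0.435],[[3.3,30,0],[0,0,0],-0.435],[[3.9,35,-0.2],[0,0,0],-0.435],[[4.5,40,-0.4],[0,0,0],-0.435],[[5.1,45,-0.4],[0,0,0],-0.435],[[5.7,50,-0.4],[0,0,0],-0.435],[[6.3,55,-0.4],[0,0,0],-0.435],[[6.9,60,-0.4],[0,0,0],-0.435]]'; python3 -m creep '[[[0.6,5,0],[0,0,0],-0.435],[[1.2,10,0],[0,0,0],-0.435],[[1.8,15,0],[0,0,0],-0.435],[[2.4,20,0],[0,0,0],-0.435],[[2.5,21,0],[0,0,0],-0.435],[[2.5,21,0],[0,0,0],-0.435]]';python3 -c "
from h import *
s=st();
a,_=snap('side','s12')
cv2.imwrite('pics/c12.png',cv2.resize(a[150:260,190:310],None,fx=6,fy=5.45,interpolation=2)[:600,:,::-1])"
```

```text
clock: 15.92
position: [475.4, -66.6, 86.4]
ee_rot: [0.041, 0.706, -0.706, -0.041]
contact_force: [-0.8, -0.1, 0.2]
gripper_width: 24.2
clock: 16.42
position: [477.9, -45.7, 86.4]
ee_rot: [-0.041, -0.706, 0.706, 0.041]
contact_force: [0.3, -0.0, -0.4]
gripper_width: 24.2
t 16.42 pos [477.9 -45.7  86.4] stn [ 0.  63.7] F [ 0.3 -0.  -0.4] w 24.2
xax [-0.993  0.116 -0.   ] yax [ 0. -0. -1.] zax [-0.116 -0.993  0.   ] jaw ang in stn deg -179.8
```

View pics/c12.png

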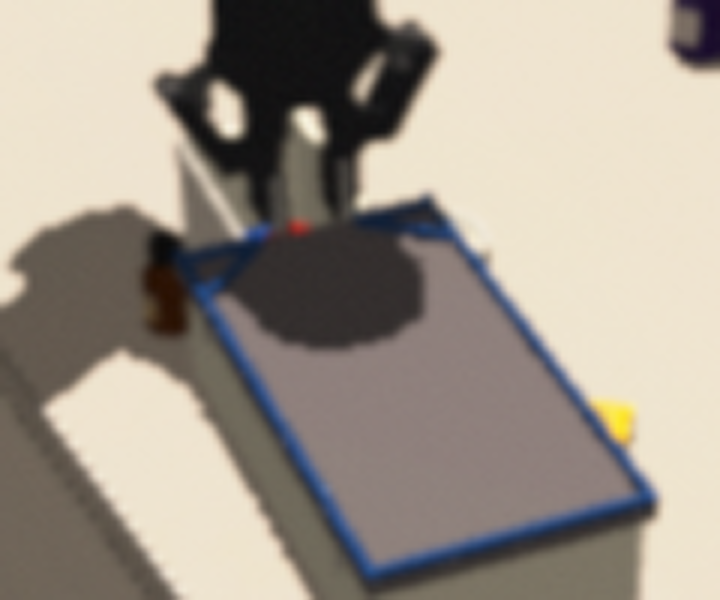

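```bash
python3 -m creep '[[[0,0,15],[0,0,0],-0.435],[[0,0,35],[0,0,0],-0.435],[[0,-10,60],[0,0,0],-0.435],[[0,-35,85],[0,0,0],-0.435],[[0,-65,90],[0,0,0],-0.435],[[0,-95,90],[0,0,0],-0.435],[[0,-125,90],[0,0,0],-0.435],[[0,-155,90],[0,0,0],-0.435],[[0,-185,90],[0,0,0],-0.435],[[0,-215,90],[0,0,0],-0.435],[[0,-245,90],[0,0,0],-0.435],[[0,-270,90],[0,0,0],-0.435]]'; python3 -m creep '[[[-5,-25,0],[0,0,0],-0.435],[[-10,-50,0],[0,0,0],-0.435],[[-15,-75,0],[0,0,0],-0.435],[[-20,-90,0],[0,0,0],-0.435],[[-20,-90,0],[0,0,0],-0.435]]';python3 -c "
from h import *
s=st();
a,_=snap('side','s13');b,d=snap('top','t13')
c=np.hstack([cv2.resize(a[150:280,180:310],(390,390),interpolation=2),cv2.resize(b[145:235,185:275],(390,390),interpolation=2)])
cv2.imwrite('pics/c13.png',c[:,:,::-1])"
```

```text
clock: 17.47
position: [477.3, -318.2, 176.2]
ee_rot: [-0.042, -0.706, 0.706, 0.042]
contact_force: [0.6, 0.1, 0.4]
gripper_width: 24.2
clock: 17.88
position: [456.4, -408.8, 175.7]
ee_rot: [-0.042, -0.706, 0.706, 0.043]
contact_force: [-0.0, 0.6, -0.5]
gripper_width: 24.3
t 17.88 pos [ 456.4 -408.8  175.7] stn [  21.9 -299.4] F [-0.   0.6 -0.5] w 24.3
xax [-0.993  0.121  0.001] yax [-0.001  0.    -1.   ] zax [-0.121 -0.993  0.   ] jaw ang in stn deg 179.9
```

View pics/c13.png

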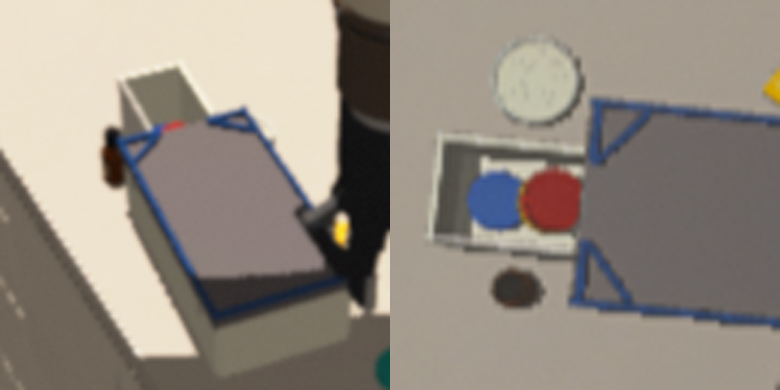

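```bash
python3 -c "
from h import *
D=np.load('pics/t13.npz');im,d=D['im'],D['d'];hsv=cv2.cvtColor(im,cv2.COLOR_RGB2HSV)
p=arm.camera_params('top');E=np.array(p['extrinsics'])
for nm,lo,hi,bx in[('red',(0,130,60),(8,255,255),(213,178,232,205)),('blue',(105,120,60),(120,255,255),(205,180,222,202)),('yellow',(15,130,60),(32,255,255),(205,178,235,206))]:
    m=cv2.inRange(hsv,lo,hi);b=np.zeros_like(m);b[bx[1]:bx[3],bx[0]:bx[2]]=1
    W=[]
    for v,u in zip(*np.nonzero(m*b)):
        o,r=ray('top',u,v);W.append(o+r*d[v,u])
    W=np.array(W)
    if len(W):print(nm,len(W),'z',np.percentile(W[:,2],[5,50,95]).round(1),'stn',w2s(np.median(W,0)).round(1))
# deck ref
o,r=ray('top',270,190);print('deck z',(o+r*d[190,270])[2])
a=np.load('pics/t0.npz')['im'].astype(int)
def chg(u0,v0,u1,v1):return np.abs(im[v0:v1,u0:u1].astype(int)-a[v0:v1,u0:u1]).mean()
print('dish',chg(207,151,232,175),'bottle',chg(206,205,222,218),'slip',chg(270,156,288,172))
"
```

```text
red 150 z [39.7 47.6 55.1] stn [ 0.2 85.3]
blue 105 z [19.2 22.3 25.3] stn [ -2.  124.5]
yellow 6 z [24.1 31.5 38.5] stn [-10.4 105.1]
deck z 74.39628162616032
dish 2.8705555555555557 bottle 1.8814102564102564 slip 2.5416666666666665
```

```bash
python3 -c "
from bench import arm
print(arm.job_done())"
```

```text
the job is handed in; nothing more can be done
None
```

I pushed the blue, yellow and red lids, in that order, through the gate into the slot, and handed the job in at about 18 s of the 54 s allowed. I held both fingertips behind each lid, 24 mm apart, with the tips about 8 mm above the deck.

**Lids:** the last top view shows blue and red in the slot, with red tilted on top of yellow. Red's top is at about 40–55 mm and blue's at about 22 mm, against a limit of 73 mm for the lid centres. Only a 6-pixel sliver of yellow shows from under the red lid, so its position is inferred from that and from the deck being clear.

**Bottle, dish and slip box:** they look unchanged between the first and last top views.

**Robot:** the arm ended clear, behind the deck at z = 176 mm, and force readings stayed near zero throughout.

**Small disagreements:**
- The depth camera put the deck at 74 mm instead of 78 mm.
- The first side-view lid positions were about 4–7 mm off the top-view ones, probably because those masks included the lids' sides. I steered by the top view.
- I did not take a second picture to confirm that the lids had stopped moving.

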